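# Dispense one spacer and stage it on the bench

### The job

Press the spacer dispenser's plunger all the way down once and let it come back up, so that a single round spacer is ejected onto the bench. Then push that spacer aside with a fingertip, sliding it flat along the bench (no lifting, tipping or flicking), until it lies fully inside the square marked with tape, not the round mark. Leave the other spacers in the dispenser and everything else where it is.

Things in the scene. Friction and masses are not known exactly. Their poses are not given: they have to be found in the camera images.
- dispenser: Spacer dispenser, fixed; its yaw varies. Origin on the bench at the middle of its upright aluminium magazine (51 x 51 mm, 85 mm high, open top); x axis horizontal in the ejecting direction, z up. Front face at x = +25.5 mm, with a 17 mm high slot at its foot. Behind, x = -25 to -104 mm, y = -30 to +30 mm, 80 mm high: grey housing that carries the plunger.
- plunger_top (a point): Centre of the top face of the plunger's round black cap (34 mm diameter, 10 mm thick, on a 14 mm stem), 122 mm above the bench when up, 64.5 mm behind the dispenser's origin. It moves with the plunger, straight down.
- plunger (a joint): Plunger travel in m: 0 = up, 0.028 = fully down (hard stop). Sprung: about 3 N at the top, 7.5 N at the bottom, plus light friction and damping; comes back up by itself in about half a second. Each full stroke (over 25 mm) ejects one spacer, the lowest, by a flat pusher that comes out of the slot to x = +39 mm and goes back in with the plunger.
- outlet (a point): Point on the bench where the centre of an ejected spacer lies after a slow full stroke (within about 6 mm), 60 mm in front of the dispenser's origin. A fast stroke (over about 0.1 m/s) throws the spacer some centimetres farther.
- spacer1: The lowest spacer of the stack, the one to be ejected: a plain black plastic disc, 40 mm diameter, 12 mm thick, about 30 g, lying flat at the foot of the magazine. Origin at the centre of its underside, z axis along its axis. It lies directly on the bench and slides on it; it stops when the push stops.
- spacer2: Second spacer, the same, on top of the first; drops to the bench inside the magazine once the pusher has gone back. Must stay in the magazine.
- spacer3: Third spacer, the same, on top of the second. Must stay in the magazine.
- spacer4: Fourth and last spacer, the same, on top of the third. Must stay in the magazine.
- square_mark: Square outline of flat grey tape on the bench (no height to speak of), to the left or right of the dispenser: 84 mm inside, 108 mm outside. Origin at its centre; x and y axes parallel to its sides. The spacer goes here.
- circle_mark: Round outline of the same tape, 84 mm inside and 108 mm outside diameter, on the other side. Origin at its centre. Not to be used.
- jar: Bystander, loose: small clear jar with a steel cap, 48 mm diameter, 60 mm high. Origin at the centre of its underside.
- tape_roll: Bystander, loose: cardboard-coloured roll of tape lying flat, 76 mm diameter, 24 mm high. Origin at the centre of its underside.
- driver: Bystander, loose: screwdriver lying down, 160 mm long, along its x axis.
- standoff: Bystander, loose: upright round aluminium standoff, 16 mm diameter, 40 mm high. Origin at the centre of its underside.
- washer: Bystander, loose: steel washer lying flat, 34 mm diameter, 5 mm thick. Origin at the centre of its underside.
- spray_bottle: Bystander, loose: white spray bottle with a grey trigger head, 76 mm diameter, 218 mm high. Origin at the centre of its underside.
- carton: Bystander, loose: cardboard carton 160 x 120 x 70 mm. Origin at the centre of its underside.
There are look-alikes about, which are no part of the job. What is shaped like the spacer4 but orange is not meant.

How it is judged:
On the way, in this order (a step that is already met when the one before it is completed fails the run):
1. the plunger is pressed fully down (value of joint plunger above 0.025 m), for 0.02 s.
2. the plunger is back up and the spacer lies clear in front of the outlet (value of joint plunger below 0.004 m and x of spacer1 in the frame of dispenser above 0.046 m), for 0.1 s.
3. the spacer lies inside the tape square (x of spacer1 in the frame of square_mark between -0.025 and 0.025 m and y of spacer1 in the frame of square_mark between -0.025 and 0.025 m), for 0.2 s.
At the end, for the whole second after the job is handed in: The ejected spacer lies flat and at rest on the bench with its whole disc inside the tape square (its centre within 25 mm of the square's centre along both of the square's axes, so it may overlap the tape by 3 mm); the plunger is up (within 4 mm); the other three spacers are in the magazine (all of step 3 and height (world z) of spacer1 below 0.003 m and angle between spacer1's own z axis and vertical below 0.1 rad and linear speed of spacer1 below 0.01 m/s and value of joint plunger below 0.004 m and horizontal distance between each of spacer2, spacer3, spacer4 and dispenser below 0.01 m); the robot touches nothing.
It fails at once if a second spacer is ejected or taken out of the magazine (horizontal distance between any of spacer2, spacer3, spacer4 and dispenser above 0.02 m or height (world z) of spacer4 above 0.048 m or height (world z) of spacer3 above 0.036 m or height (world z) of spacer2 above 0.024 m).
It fails at once if the spacer is lifted off the bench (height (world z) of spacer1 above 0.008 m).
It fails at once if the spacer is tipped (angle between spacer1's own z axis and vertical above 0.35 rad).
It fails at once if the ejected spacer is flicked along the bench (faster than 0.8 m/s, with the plunger up) (linear speed of spacer1 above 0.8 m/s and value of joint plunger below 0.002 m and horizontal distance between spacer1 and dispenser above 0.045 m).
It fails at once if a bystander is moved by more than 20 mm (distance of any of jar, tape_roll, driver, standoff, washer, spray_bottle, carton from where it was at the start of the episode above 0.02 m).
It also fails if it takes over 64 s, if anything falls off the work surface, if the arm or the gripper's body presses on something with over 40 N, if the wrist force passes 120 N, or if a joint passes its speed limit or range.

### The arm

A 6-joint arm with a two-finger parallel gripper is mounted at the origin on the work surface. World frame = base frame: x ahead of the robot, y to its left, z up, the work surface at z = 0. Lengths are in m, angles in rad, forces in N, time in s.
With the tool pointing down it reaches from about 0.375 to 0.975 m from the base axis. Payload 3.8 kg.
Tool frame: the origin (TCP) lies midway between the tips of the shut fingers; the grasp point (between the pads) lies bot.grasp_offset behind it (bot.grasp_offset is the distance from the TCP to the grasp point, in m); z points along the fingers, y is the direction in which the jaws open and shut (so a half turn about z gives the same grasp; the last joint's range is limited). The gripper opens to 85 mm and grips with 20 to 120 N. Pads are 22 mm wide; open, the fingers measure 114 mm over their backs; the gripper's body (76 mm by 85 mm) begins 54 mm behind the grasp point. The pads swing forward as they close: fully open they stand 13 mm farther back than shut.
Start: joints at [-1.165, 0.264, 1.604, -0, 1.274, -0.037], TCP at [0.289, -0.61, 0.231] pointing down, gripper open.
Joint ranges: [-2.63, 2.63], [-0.94, 2.18], [0.31, 2.57], [-1.31, 4.45], [0, 2.66], [-2.55, 2.55]. Speed limits (rad/s): [2.57, 2.57, 3.14, 3.14, 3.14, 3.14].

### API

Orientations are given as a rotation vector (axis times angle).
In Python, from workcell import read_state, viewer, job, bot gives the robot as it stands.
- The arm moves only by the shell command python3 -m crank 'ROWS' [FORCE]. ROWS is text: rows parted by semicolons, each of 7 numbers parted by spaces: the shift along the tool's x, y, z in mm, then the turn, a rotation vector about the tool's x, y, z in rad, then the closure in counts, from 0 (fully open) to 255 (shut). A call has 1 to 20 rows; each row is the pose to reach, as a shift and turn from the pose commanded when the call began, along the tool's axes at that moment; what a row does not reach only later rows make up. A row lasts 1/8 s, in which the tool goes at most 62.5 mm and 10.7 degrees, less where a joint would pass 70% of its speed; a pose out of reach is approached as far as the arm can. A call with a gripper value outside its range is refused whole. The fingers move at their own pace and stop on an object; FORCE is the grip in N (left out, the last holds). Time passes only in rows, so rows that repeat a pose let the fingers close. It gives the time, the measured TCP pose, the force and the opening at its end, in the units of the state.
- read_state(): the state, without advancing time (a new reading comes with each control period).
- viewer.read_camera(name): name is "scene" or "top" or "wrist"; returns a dict with "pixels" (384x512x3 uint8, red, green, blue), "vertical_fov" (degrees; the focal length in pixels is half the picture's height over the tangent of half this angle, whatever the lens; pixels are square), "cx", "cy" (the principal point, pixels), "view" (4x4, takes a point from world to camera coordinates); the wrist camera has in their place "tool_from_camera" (4x4, takes a point from camera to tool coordinates, whose origin is the TCP and whose axes are the flange's). Camera axes: x right, y up, looking along -z (the intrinsics and any distortion apply to the point x, -y, -z); pixel columns grow to the right and rows downward; lengths in m; the calibration is good to about 2 mm. A picture is of the moment at which its call begins: read the wrist's pose just before it. There is no depth.
- job.finish_job(): hands the job in, once; it reports no verdict.
The state is a dict: "time": time; "q": joint angles; "joint_vel": joint speeds; "joint_torque": joint torques, N m; "tool_pos": TCP position; "tcp_rot": TCP orientation; "wrist_force": force on the tool from outside, world axes, zero at the start; "torque": the same for the moment, N m; "width": opening from 0.0 (shut) to 1.0 (fully open).
Only numpy, scipy, OpenCV 4.12 (cv2) and the standard library are available. Lean on these libraries where they do the work, as an engineer would, in place of code of your own. Each camera call takes 0.05 s, during which the arm holds its last target.

## Working session

There is one attempt and no reset: what is moved stays moved. The work goes in short steps, Python scripts to look and compute and a shell command to move; the robot and the scene stay as the last step left them, time stands still between calls to the robot, and variables do not carry over. Pictures are saved under pics/ and viewed, and the job is handed in when it is done.

```bash
mkdir -p pics; ls
python3 - <<'E'
from workcell import read_state, viewer, job, bot
import cv2
s=read_state(); print(s); print(bot.grasp_offset)
for n in("scene","top","wrist"):
    c=viewer.read_camera(n); cv2.imwrite(f"pics/{n}0.png",c["pixels"][:,:,::-1])
    print(n,{k:v for k,v in c.items() if k!="pixels"})
E
```

```text
pics
{'time': 0.0, 'q': array([-1.16491884e+00,  2.64714737e-01,  1.60541875e+00, -8.96793491e-06,
        1.27368547e+00, -3.69018699e-02]), 'joint_vel': array([ 3.79734773e-04,  1.94209356e-04,  9.39569491e-05, -5.78039468e-04,
        5.18924647e-04,  7.57301467e-04]), 'joint_torque': array([ 1.30152605e-05, -5.15116417e+01, -3.67315793e+01, -2.05498659e-04,
        1.28521599e-02,  2.37003871e-05]), 'tool_pos': array([ 0.28890428, -0.60922064,  0.22996374]), 'tcp_rot': array([-3.06278200e+00, -6.89372295e-01,  6.54293917e-04]), 'wrist_force': array([-0.22252977, -0.88420342, -0.25529967]), 'torque': array([ 0.08263653,  0.00968955, -0.01903522]), 'width': 0.9995139468083195}
0.0187
scene {'vertical_fov': 42.912383330522374, 'cx': 259.58719627542337, 'cy': 184.84232738662143, 'view': array([[ 0.19455868,  0.98080133, -0.01325417, -0.11969364],
       [-0.83663841,  0.17298485,  0.5197234 ,  0.46858165],
       [ 0.51203817, -0.09002775,  0.85423177, -1.66281126],
       [ 0.        ,  0.        ,  0.        ,  1.        ]])}
top {'vertical_fov': 42.7401379368512, 'cx': 250.03438743444124, 'cy': 190.48103925159018, 'view': array([[-0.00613215, -0.99996764,  0.00520688,  0.01396204],
       [ 0.99647798, -0.00567512,  0.0836626 , -0.59964377],
       [-0.08363035,  0.00570158,  0.99648054, -1.38211912],
       [ 0.        ,  0.        ,  0.        ,  1.        ]])}
wrist {'vertical_fov': 64.71972972294557, 'cx': 259.6114697448595, 'cy': 193.71406784664262, 'tool_from_camera': array([[-8.91259205e-04,  9.49338859e-01,  3.14252980e-01,
         8.07360836e-02],
       [ 9.99999598e-01,  8.77949446e-04,  1.83887900e-04,
         1.37743004e-04],
       [-1.01326301e-04,  3.14253018e-01, -9.49339260e-01,
        -1.43122622e-01],
       [ 0.00000000e+00,  0.00000000e+00,  0.00000000e+00,
         1.00000000e+00]])}
```

View pics/scene0.png

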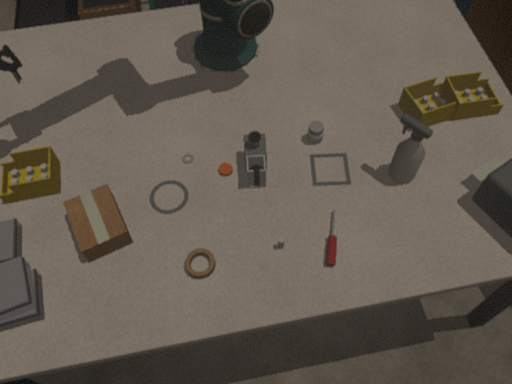

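View pics/top0.png

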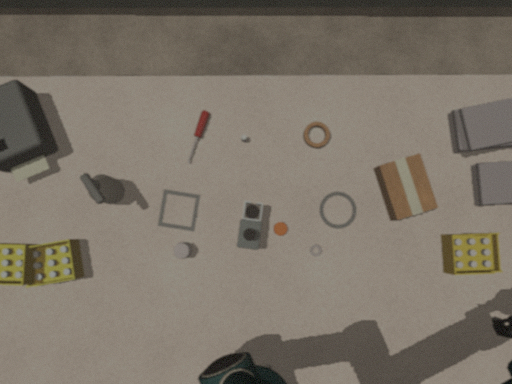

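View pics/wrist0.png

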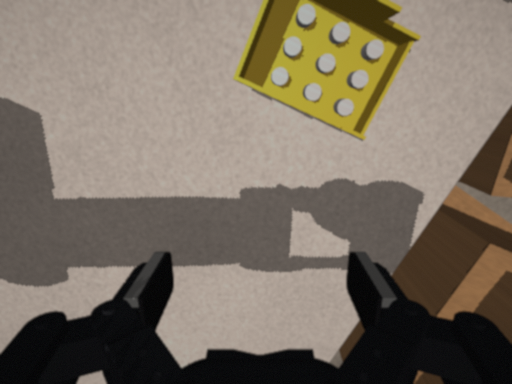

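The top view shows the dispenser's magazine at about (254,212) with its plunger cap at (251,234). The square mark is at (179,210) and the round mark at (338,210). The orange disc at (281,229) is a look-alike, not a spacer. I'll enlarge this area next.

```bash
cat > h.py <<'E'
from workcell import read_state, viewer, job, bot
import numpy as np, cv2
from scipy.spatial.transform import Rotation as R
def focal(c): return c["pixels"].shape[0]/2/np.tan(np.radians(c["vertical_fov"]/2))
def ray(c,uv,s=None):
    f=focal(c); d=np.array([(uv[0]-c["cx"])/f,-(uv[1]-c["cy"])/f,-1.])
    if "view" in c: M=np.linalg.inv(c["view"])
    else:
        T=np.eye(4);T[:3,:3]=R.from_rotvec(s["tcp_rot"]).as_matrix();T[:3,3]=s["tool_pos"]; M=T@c["tool_from_camera"]
    return M[:3,3],M[:3,:3]@d
def on(c,uv,z,s=None):
    o,d=ray(c,uv,s); return o+d*(z-o[2])/d[2]
def proj(c,p,s=None):
    if "view" in c: V=c["view"]
    else:
        T=np.eye(4);T[:3,:3]=R.from_rotvec(s["tcp_rot"]).as_matrix();T[:3,3]=s["tool_pos"]; V=np.linalg.inv(T@c["tool_from_camera"])
    q=V[:3,:3]@np.array(p)+V[:3,3]; f=focal(c)
    return np.array([c["cx"]+f*q[0]/-q[2],c["cy"]-f*q[1]/-q[2]])
E
python3 - <<'E'
from h import *
t=viewer.read_camera("top");c=viewer.read_camera("scene")
a=cv2.resize(t["pixels"][170:270,150:290],None,fx=5,fy=5,interpolation=cv2.INTER_CUBIC)
b=cv2.resize(c["pixels"][110:210,210:350],None,fx=5,fy=5,interpolation=cv2.INTER_CUBIC)
cv2.imwrite("pics/ta.png",a[:,:,::-1]);cv2.imwrite("pics/sa.png",b[:,:,::-1])
E
```

```text
(no output)
```

View pics/ta.png

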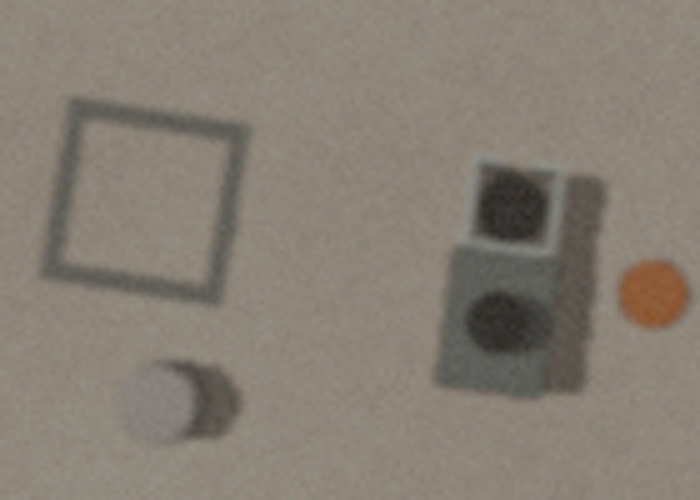

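View pics/sa.png

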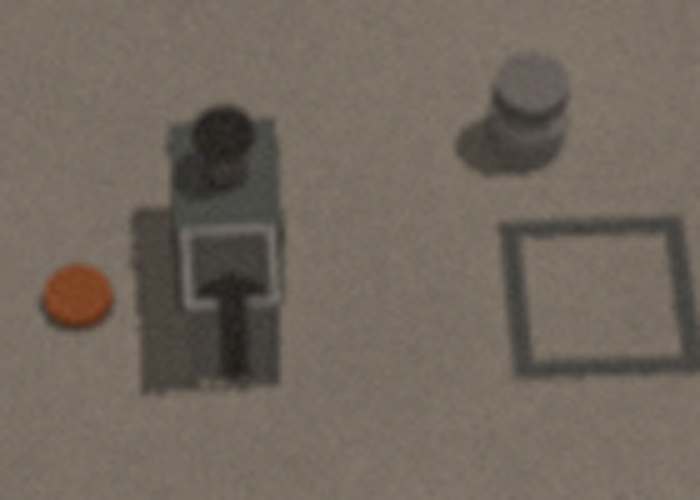

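Run:
```python
from h import *
t=viewer.read_camera("top");c=viewer.read_camera("scene")
T=lambda U,V:((U+.5)/5-.5+150,(V+.5)/5-.5+170)
S=lambda U,V:((U+.5)/5-.5+210,(V+.5)/5-.5+110)
cap=[on(t,T(497,322),.122),on(c,S(223,130),.122)]; print("cap",cap)
m=[np.mean([on(t,T(*p),.085) for p in [(478,155),(562,168),(555,255),(468,245)]],0),np.mean([on(c,S(*p),.085) for p in [(181,229),(276,225),(283,300),(188,306)]],0)]
print("mag",m)
for a,b in zip(m,cap):
    d=(a-b)[:2]; print(np.linalg.norm(d),np.degrees(np.arctan2(d[1],d[0])))
h=np.array([on(t,T(*p),.08) for p in[(456,250),(555,255),(545,396),(435,384)]]);print("housing",h)
e=(h[0]-h[3])[:2];print(np.degrees(np.arctan2(e[1],e[0])))
for cc,pts in((t,[T(*p) for p in[(72,98),(250,127),(218,302),(42,278)]]),(c,[S(*p) for p in[(500,222),(685,216),(708,368),(516,378)]])):
    q=np.array([on(cc,p,0) for p in pts])[:,:2]; print("sq",q.mean(0),q.tolist())
print("jar",on(t,T(160,403),.06),on(c,S(530,85),.06)); print("orange",on(t,T(653,293),.012))
print("rest standoff,washer,driver,",on(t,(245,138.5),.04),on(t,(316,250),0),on(t,(192,160),.01),on(t,(208,113),.01))
```

```text
cap [array([0.4758731 , 0.01442067, 0.122     ]), array([0.48038489, 0.01362041, 0.122     ])]
mag [array([0.53903402, 0.00366846, 0.085     ]), array([0.54237567, 0.0057554 , 0.085     ])]
0.06406958523188297 -9.661139824580253
0.06248772362122428 -7.2307032753297555
housing [[ 0.51513851  0.03653831  0.08      ]
 [ 0.51207482 -0.01773044  0.08      ]
 [ 0.43528863 -0.01166316  0.08      ]
 [ 0.44217535  0.04833213  0.08      ]]
-9.181913461356867
sq [0.54665327 0.21799885] [[0.6070011109125438, 0.261224264702177], [0.589438521598289, 0.15738762441310525], [0.4878391508076633, 0.1756733825164395], [0.5023343128758533, 0.2777101408794617]]
sq [0.54933142 0.21904878] [[0.4883147193259969, 0.17427578548851497], [0.5061764524085918, 0.2811279206990385], [0.6091472640078393, 0.2640452981710194], [0.5936872606008022, 0.15674613183236924]]
jar [0.4320916  0.20093449 0.06      ] [0.43850334 0.2001174  0.06      ]
orange [ 0.49142288 -0.07577806  0.012     ]
rest standoff,washer,driver, [0.74787323 0.02399693 0.04      ] [ 0.42801762 -0.17942606  0.        ] [0.69102027 0.17878607 0.01      ] [0.82999334 0.13235661 0.01      ]
```

Run:
```python
from h import *
s=read_state(); M=R.from_rotvec(s["tcp_rot"]).as_matrix(); print(M.round(3)); print(s["tool_pos"])
t=viewer.read_camera("top"); print("bottle top",on(t,(88,187),.2),on(t,(110,190),.1),"circle",on(t,(338,210),0))
# target above cap looking: tool at (0.478,0.014,0.2); rows in start tool frame
for tgt in ([.44,-.02,.25],[.478,.014,.20],[.478,.014,.14]):
    print(tgt,(M.T@(np.array(tgt)-s["tool_pos"])*1000).round(1))
```

```text
[[ 0.904  0.429 -0.   ]
 [ 0.429 -0.904  0.   ]
 [ 0.    -0.001 -1.   ]]
[ 0.28915194 -0.60973602  0.23095285]
bottle top [0.59610896 0.41763399 0.2       ] [0.59689967 0.39044794 0.1       ] circle [ 0.54332082 -0.24555057  0.        ]
[0.44, -0.02, 0.25] [ 389.  -468.2  -18.8]
[0.478, 0.014, 0.2] [ 437.9 -482.6   31.2]
[0.478, 0.014, 0.14] [ 437.9 -482.6   91.2]
```

```bash
python3 -m crank '438 -483 31 0 0 -0.97 255; 438 -483 31 0 0 -0.97 255; 438 -483 31 0 0 -0.97 255; 438 -483 31 0 0 -0.97 255; 438 -483 31 0 0 -0.97 255; 438 -483 31 0 0 -0.97 255; 438 -483 31 0 0 -0.97 255; 438 -483 31 0 0 -0.97 255; 438 -483 31 0 0 -0.97 255; 438 -483 31 0 0 -0.97 255; 438 -483 31 0 0 -0.97 255; 438 -483 31 0 0 -0.97 255; 438 -483 31 0 0 -0.97 255' 40
python3 - <<'E'
from h import *
s=read_state();c=viewer.read_camera("wrist"); print(s)
cv2.imwrite("pics/w1.png",c["pixels"][:,:,::-1])
print(proj(c,[.478,.014,.122],s),proj(c,[.541,.0045,.085],s))
E
```

```text
time: 2.02
tool_pos: [0.4778, 0.0136, 0.2004]
tcp_rot: [2.389, 2.039, -0.001]
wrist_force: [-0.0, 0.4, -0.7]
width: 0.0
{'time': 2.025, 'q': array([-2.31847211e-02, -9.18483222e-02,  2.04698159e+00, -6.41759925e-04,
        1.18659369e+00,  1.34828266e-01]), 'joint_vel': array([-0.02083621, -0.00362413,  0.00141076,  0.00316246, -0.00057274,
        0.00379187]), 'joint_torque': array([ 7.12127890e-01, -3.03376722e+01, -3.57371628e+01,  5.43834083e-02,
       -1.33213701e-02,  1.70538933e-03]), 'tool_pos': array([0.47780646, 0.01361997, 0.20035048]), 'tcp_rot': array([ 2.38932305e+00,  2.03924375e+00, -7.80118242e-04]), 'wrist_force': array([-0.03913834,  0.42234825, -0.65218937]), 'torque': array([-0.01163647, -0.05483622,  0.01681631]), 'width': 8.415156276748326e-05}
[259.83804217 202.07928129] [331.12486336 187.28375709]
```

View pics/w1.png

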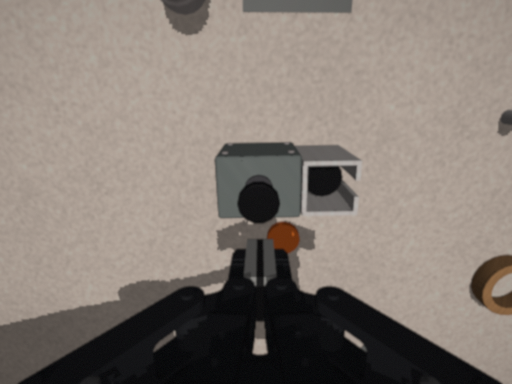

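The wrist view shows the cap at (259,202), directly under the tool, and the magazine opening at (330,187). Both match the predicted pixels, so I'll press now.

```bash
python3 -m crank '0 0 40 0 0 0 255; 0 0 70 0 0 0 255; 0 0 74 0 0 0 255; 0 0 74 0 0 0 255; 0 0 90 0 0 0 255; 0 0 105 0 0 0 255; 0 0 106 0 0 0 255; 0 0 106 0 0 0 255'
python3 - <<'E'
from h import *
c=viewer.read_camera("scene"); s=read_state(); print(s["tool_pos"],s["wrist_force"])
b=cv2.resize(c["pixels"][110:230,190:330],None,fx=5,fy=5,interpolation=cv2.INTER_CUBIC)
cv2.imwrite("pics/s2.png",b[:,:,::-1])
E
```

```text
time: 3.08
tool_pos: [0.4808, 0.0136, 0.0967]
tcp_rot: [2.386, 2.037, 0.006]
wrist_force: [-1.9, -1.8, 7.0]
width: -0.001
[0.48077724 0.01363446 0.09684589] [-0.30061409 -0.79065348  5.98407665]
```

View pics/s2.png

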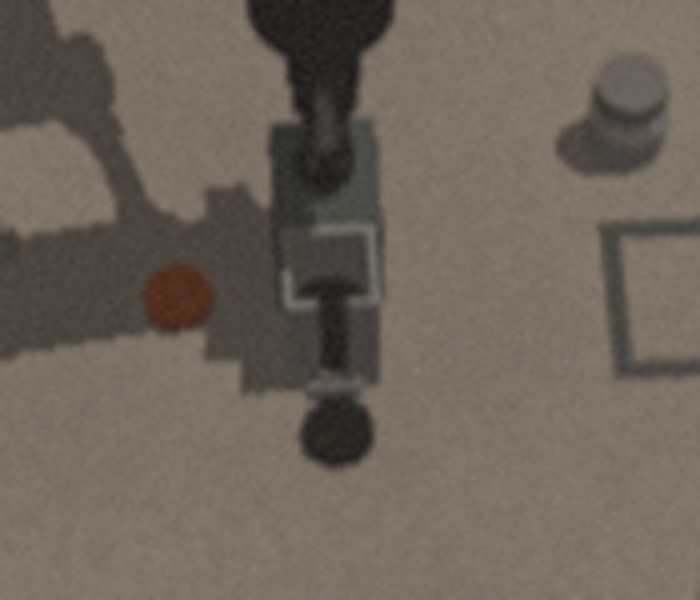

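The spacer is out at crop (337,430), but the measured z gives a travel of only about 25 mm. I'll push on to the hard stop.

```bash
python3 -m crank '0 0 2 0 0 0 255; 0 0 4 0 0 0 255; 0 0 4 0 0 0 255'
```

```text
time: 3.5
tool_pos: [0.4809, 0.0136, 0.094]
tcp_rot: [2.386, 2.037, 0.006]
wrist_force: [-3.3, -1.0, 12.8]
width: 0.001
```

At z = 0.094 the force is 12.8 N, above the spring force, so the plunger is on its hard stop. Next I'll release it.

```bash
python3 -m crank '0 0 1 0 0 0 255; 0 0 1 0 0 0 255; 0 0 -10 0 0 0 255; 0 0 -20 0 0 0 255; 0 0 -40 0 0 0 255; 0 0 -70 0 0 0 255; 0 0 -100 0 0 0 255; 0 0 -110 0 0 0 255;0 0 -110 0 0 0 255'
python3 - <<'E'
from h import *
s=read_state();w=viewer.read_camera("wrist");c=viewer.read_camera("scene");t=viewer.read_camera("top"); print(s["tool_pos"],s["wrist_force"])
cv2.imwrite("pics/w3.png",w["pixels"][:,:,::-1])
b=cv2.resize(c["pixels"][110:230,190:330],None,fx=5,fy=5,interpolation=cv2.INTER_CUBIC)
a=cv2.resize(t["pixels"][170:270,150:290],None,fx=5,fy=5,interpolation=cv2.INTER_CUBIC)
cv2.imwrite("pics/s3.png",b[:,:,::-1]);cv2.imwrite("pics/t3.png",a[:,:,::-1])
E
```

```text
time: 4.62
tool_pos: [0.4782, 0.0143, 0.2006]
tcp_rot: [2.389, 2.039, 0.001]
wrist_force: [0.5, 0.8, -0.7]
width: 0.004
[0.47822836 0.01425131 0.20055239] [ 0.47403484  0.80672145 -0.73203323]
```

View pics/s3.png

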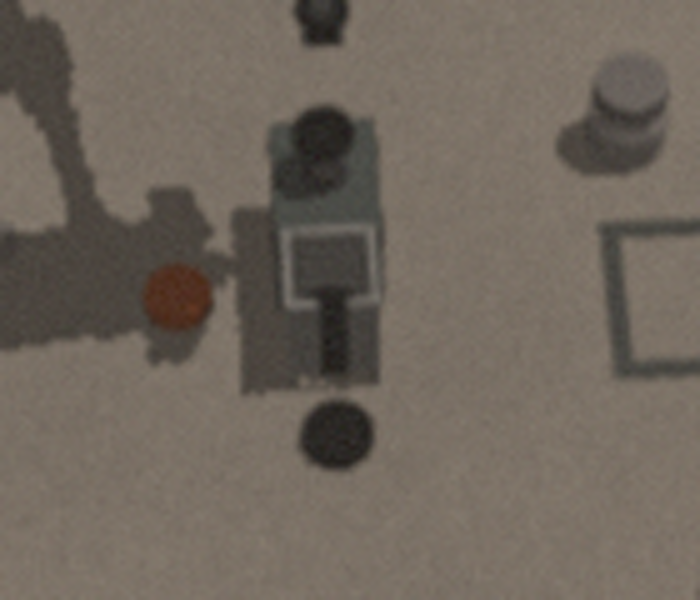

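View pics/w3.png

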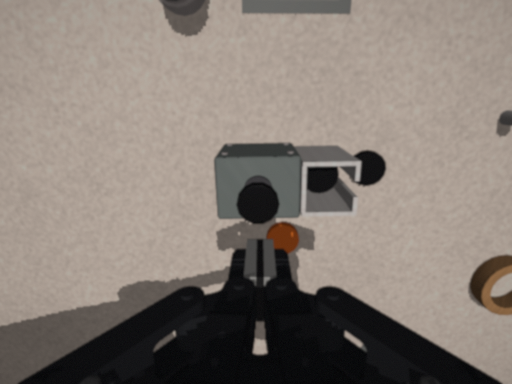

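View pics/t3.png

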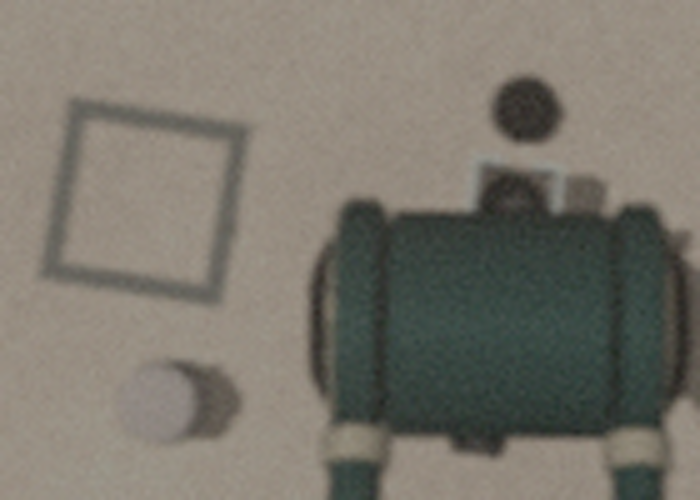

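The plunger is back up, with the cap at scene crop (323,132). The ejected black spacer is at top crop (526,109) and scene crop (337,434). The stack is still in the magazine.

Run:
```python
from h import *
t=viewer.read_camera("top");c=viewer.read_camera("scene")
def blob(cc,box,thr):
    x0,y0,x1,y1=box; g=cc["pixels"][y0:y1,x0:x1].max(2).astype(float)
    m=(g<thr).astype(np.uint8); n,l,st,ce=cv2.connectedComponentsWithStats(m)
    i=1+st[1:,4].argmax(); return ce[i]+[x0,y0],st[i]
for cc,b in((t,(244,180,268,199)),(c,(245,188,270,210))):
    u,st=blob(cc,b,75); p=on(cc,u,.008); print(u,st,p)
    d=p[:2]-np.array([.541,.0045]); a=np.radians(-9); print("disp",np.cos(a)*d[0]+np.sin(a)*d[1],-np.sin(a)*d[0]+np.cos(a)*d[1])
```

```text
[254.84821429 191.67857143] [  5   6  12  12 112] [ 0.59758285 -0.00363247  0.008     ]
disp 0.05715841992611864 0.0008191654878285225
[256.94339623 196.59119497] [  5   2  15  14 159] [ 0.60276075 -0.00485519  0.008     ]
disp 0.06246384855811919 0.0004214940699536693
```

The spacer is at about (0.600, -0.004), so x = 60 mm in the dispenser frame. That is close to the magazine, so I'll straddle the disc with the jaws along the push direction. The tool will lean away from the dispenser to keep the gripper body clear.

```bash
cat >> h.py <<'E'
def Rdes(azx,tilt):
    a=np.radians(azx); x=np.array([np.cos(a),np.sin(a),0]);z=np.array([0,0,-1.]);y=np.cross(z,x)
    return np.c_[x,y,z]@R.from_rotvec([0,tilt,0]).as_matrix()
def rel(s,pos,Rd):
    M=R.from_rotvec(s["tcp_rot"]).as_matrix()
    return (M.T@(np.array(pos)-s["tool_pos"])*1000).round(1),R.from_matrix(M.T@Rd).as_rotvec().round(3)
E
python3 - <<'E'
from h import *
s=read_state(); print(rel(s,[.6,-.004,.10],Rdes(-9,-.21)), rel(s,[.6,-.004,.18],Rdes(-9,-.21)))
E
```

```text
(array([  1.4, 124.5,  98.4]), array([ 0.163, -0.163,  1.564])) (array([  1.4, 124.3,  18.4]), array([ 0.163, -0.163,  1.564]))
```

```bash
python3 -m crank '1 60 18 0.163 -0.163 1.564 0; 1 124 18 0.163 -0.163 1.564 0; 1 124 18 0.163 -0.163 1.564 0; 1 124 18 0.163 -0.163 1.564 0; 1 124 18 0.163 -0.163 1.564 0; 1 124 18 0.163 -0.163 1.564 0; 1 124 18 0.163 -0.163 1.564 0; 1 124 18 0.163 -0.163 1.564 0; 1 124 18 0.163 -0.163 1.564 0; 1 124 18 0.163 -0.163 1.564 0; 1 124 50 0.163 -0.163 1.564 0; 1 124 78 0.163 -0.163 1.564 0; 1 124 78 0.163 -0.163 1.564 0; 1 124 78 0.163 -0.163 1.564 0'
python3 - <<'E'
from h import *
s=read_state();c=viewer.read_camera("wrist"); print(s["tool_pos"],s["tcp_rot"],s["q"])
cv2.imwrite("pics/w4.png",c["pixels"][:,:,::-1])
print(R.from_rotvec(s["tcp_rot"]).as_matrix().round(3))
print(proj(c,[.6,-.004,.012],s),proj(c,s["tool_pos"],s))
E
```

```text
time: 6.62
tool_pos: [0.601, -0.0043, 0.123]
tcp_rot: [-3.099, 0.243, 0.322]
wrist_force: [-0.7, 0.1, -0.1]
width: 1.002
[ 0.60099312 -0.00427716  0.12295039] [-3.09906807  0.24304621  0.32200922] [-0.0601419   0.34621644  1.71958616  0.02086465  1.28197926  1.65917303]
[[ 0.967 -0.156 -0.203]
 [-0.153 -0.988  0.032]
 [-0.206 -0.    -0.979]]
[259.4211133  166.41182776] [259.33220486 253.29843272]
```

View pics/w4.png

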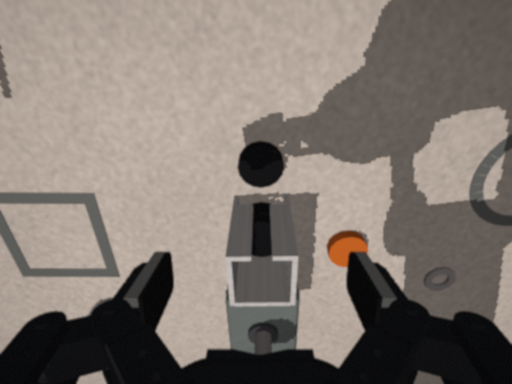

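Run:
```python
from h import *
s=read_state();c=viewer.read_camera("wrist")
g=c["pixels"].max(2)[130:192,225:300]; m=(g<40).astype(np.uint8); n,l,st,ce=cv2.connectedComponentsWithStats(m); i=1+st[1:,4].argmax(); print(st[i],ce[i]+[225,130])
p=on(c,ce[i]+[225,130],.009,s);print(p)
d=p[:2]-np.array([.541,.0045]); a=np.radians(-9); print("disp",np.cos(a)*d[0]+np.sin(a)*d[1],-np.sin(a)*d[0]+np.cos(a)*d[1])
print(rel(s,[p[0],p[1],.02],Rdes(-9,-.21)))
```

```text
[  14   12   44   45 1511] [260.6684315  164.15883521]
[ 0.60094859 -0.00517341  0.009     ]
disp 0.060723780180873946 -0.00017629000657948778
(array([ 20.7,   1. , 101.5]), array([-0.   , -0.004,  0.   ]))
```

```bash
python3 -m crank '10 1 49 0 0 0 0; 17 1 80 0 0 0 0; 22 1 104 0 0 0 0; 24 1 115 0 0 0 0; 24 1 115 0 0 0 0; 24 1 115 0 0 0 60; 24 1 115 0 0 0 117; 24 1 115 0 0 0 117; 24 1 115 0 0 0 117; 24 1 115 0 0 0 117' 20
python3 - <<'E'
from h import *
s=read_state();c=viewer.read_camera("wrist"); t=viewer.read_camera("scene"); print(s["tool_pos"],s["width"])
cv2.imwrite("pics/w5.png",c["pixels"][:,:,::-1])
cv2.imwrite("pics/s5.png",cv2.resize(t["pixels"][110:230,190:330],None,fx=5,fy=5,interpolation=cv2.INTER_CUBIC)[:,:,::-1])
E
```

```text
time: 7.98
tool_pos: [0.6003, -0.0053, 0.0049]
tcp_rot: [-3.099, 0.244, 0.323]
wrist_force: [-0.2, 0.4, 0.0]
width: 0.54
[ 0.60028033 -0.00526398  0.00488146] 0.5403626039851421
```

View pics/w5.png

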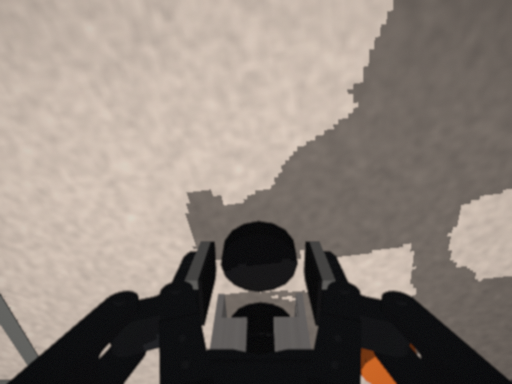

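View pics/s5.png

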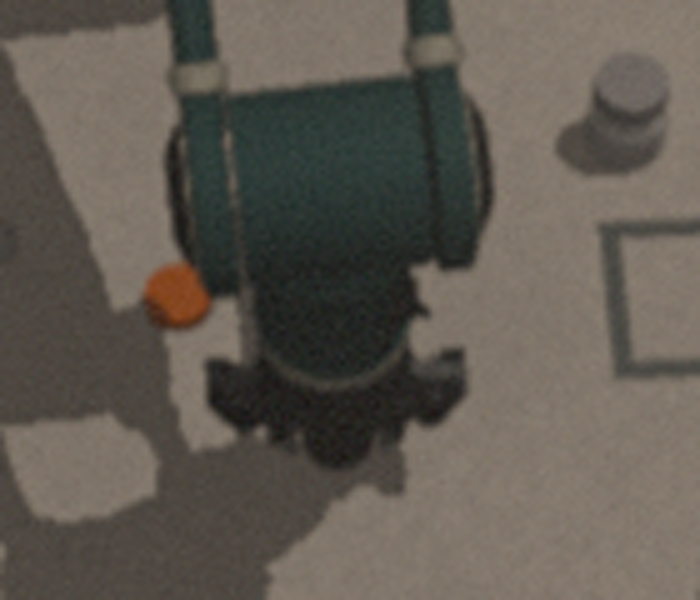

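```bash
python3 -m crank '0.4 0 2 0 0 0 117; 0.8 0 4 0 0 0 117; 0.8 0 4 0 0 0 117' ; python3 -m crank '0.2 0 1 0 0 0 117; 0.4 0 2 0 0 0 117; 0.4 0 2 0 0 0 117'
```

```text
time: 8.45
tool_pos: [0.5999, -0.0053, 0.0003]
tcp_rot: [-3.099, 0.244, 0.324]
wrist_force: [-0.5, 0.4, -0.3]
width: 0.54
time: 8.82
tool_pos: [0.6004, -0.0053, -0.0008]
tcp_rot: [-3.099, 0.244, 0.323]
wrist_force: [-2.3, 0.2, 3.8]
width: 0.543
```

The fingers touch the bench at TCP z of about -0.001. I'll raise them 3 mm and start the push, 70 mm along the dispenser's +y (tool -y) at about 0.08 m/s.

```bash
python3 -m crank '-0.6 0 -3 0 0 0 117; -0.6 -5 -3 0 0 0 117; -0.6 -13 -3 0 0 0 117; -0.6 -22 -3 0 0 0 117; -0.6 -31 -3 0 0 0 117; -0.6 -40 -3 0 0 0 117; -0.6 -50 -3 0 0 0 117; -0.6 -60 -3 0 0 0 117; -0.6 -68 -3 0 0 0 117; -0.6 -72 -3 0 0 0 117; -0.6 -72 -3 0 0 0 117'
python3 - <<'E'
from h import *
s=read_state();c=viewer.read_camera("wrist"); t=viewer.read_camera("top"); print(s["tool_pos"],s["width"])
cv2.imwrite("pics/w6.png",c["pixels"][:,:,::-1])
E
```

```text
time: 10.2
tool_pos: [0.6116, 0.0661, 0.0018]
tcp_rot: [-3.099, 0.244, 0.323]
wrist_force: [-0.2, 0.3, -0.2]
width: 0.539
[0.61158169 0.06607725 0.00178243] 0.5391278616338732
```

View pics/w6.png

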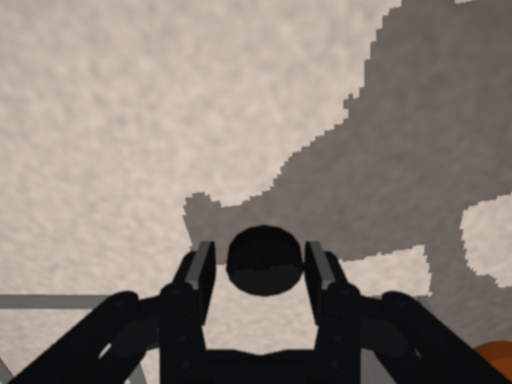

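Run:
```python
from h import *
s=read_state(); print(rel(s,s["tool_pos"],Rdes(22,-.205)))
```

```text
(array([0., 0., 0.]), array([-0.111,  0.003, -0.53 ]))
```

```bash
python3 -m crank '0 0 0 -0.028 0 -0.132 117; 0 0 0 -0.056 0 -0.265 117; 0 0 0 -0.084 0 -0.4 117; 0 0 0 -0.111 0.003 -0.53 117; 0 0 0 -0.111 0.003 -0.53 117; 0 0 0 -0.111 0.003 -0.53 117'
python3 - <<'E'
from h import *
s=read_state();c=viewer.read_camera("wrist"); print(s["tool_pos"],s["width"],s["wrist_force"])
cv2.imwrite("pics/w7.png",c["pixels"][:,:,::-1])
print(R.from_rotvec(s["tcp_rot"]).as_matrix().round(3))
u=np.array([-.378,.926])
print(rel(s,[.5475+.003*u[0],.2185+.003*u[1],.002],Rdes(22,-.205)))
E
```

```text
time: 11.05
tool_pos: [0.6115, 0.0656, 0.0018]
tcp_rot: [3.031, 0.586, -0.311]
wrist_force: [0.7, 0.3, -0.4]
width: 0.542
[0.61152104 0.06559553 0.00177075] 0.5416736349396112 [ 0.69296026  0.31794748 -0.41146458]
[[ 0.909  0.373 -0.188]
 [ 0.365 -0.928 -0.076]
 [-0.203  0.    -0.979]]
(array([  -2.5, -168.7,    0.2]), array([-0.   , -0.   , -0.002]))
```

View pics/w7.png

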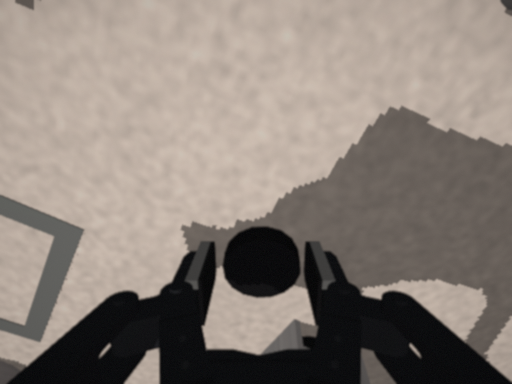

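The disc sits between the pads at (261,261) and the square is straight ahead on the left. I'll push it 168 mm.

```bash
python3 -m crank '0 -5 0 0 0 0 117; 0 -13 0 0 0 0 117; 0 -23 0 0 0 0 117; 0 -33 0 0 0 0 117; 0 -43 0 0 0 0 117; -1 -53 0 0 0 0 117; -1 -63 0 0 0 0 117; -1 -73 0 0 0 0 117; -1 -83 0 0 0 0 117; -1 -93 0 0 0 0 117; -2 -103 0 0 0 0 117; -2 -113 0 0 0 0 117; -2 -123 0 0 0 0 117; -2 -133 0 0 0 0 117; -2 -143 0 0 0 0 117; -2 -152 0 0 0 0 117; -2 -160 0 0 0 0 117; -2 -166 0 0 0 0 117; -2 -168 0 0 0 0 117; -2 -168 0 0 0 0 117'
python3 - <<'E'
from h import *
s=read_state();c=viewer.read_camera("wrist"); print(s["tool_pos"],s["width"],s["wrist_force"])
cv2.imwrite("pics/w8.png",c["pixels"][:,:,::-1])
E
```

```text
time: 13.6
tool_pos: [0.5467, 0.2209, 0.0021]
tcp_rot: [3.03, 0.589, -0.311]
wrist_force: [-0.5, 0.3, -0.4]
width: 0.542
[0.54671347 0.22090364 0.00213262] 0.5415395046446826 [-0.51531681  0.25148867 -0.38462744]
```

View pics/w8.png

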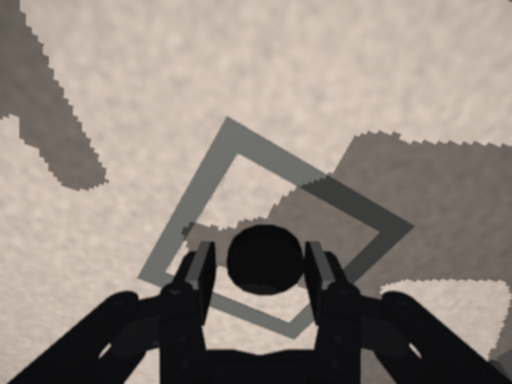

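```bash
python3 -m crank '0 0 0 0 0 0 60; 0 0 0 0 0 0 0; 0 0 0 0 0 0 0; 0 0 0 0 0 0 0; 0 0 0 0 0 0 0; -5 0 -24 0 0 0 0; -12 0 -59 0 0 0 0; -24 0 -117 0 0 0 0; -35 0 -165 0 0 0 0; -45 0 -205 0 0 0 0; -45 50 -205 0 0 0 0; -45 110 -205 0 0 0 0; -45 170 -205 0 0 0 0;-45 230 -205 0 0 0 0;-45 290 -205 0 0 0 0;-45 320 -205 0 0 0 0;-45 320 -205 0 0 0 0'
python3 - <<'E'
from h import *
s=read_state();c=viewer.read_camera("scene");t=viewer.read_camera("top"); print(s["tool_pos"],s["wrist_force"])
cv2.imwrite("pics/s9.png",c["pixels"][:,:,::-1])
cv2.imwrite("pics/s9z.png",cv2.resize(c["pixels"][110:230,220:360],None,fx=5,fy=5,interpolation=cv2.INTER_CUBIC)[:,:,::-1])
cv2.imwrite("pics/t9.png",cv2.resize(t["pixels"][170:270,150:290],None,fx=5,fy=5,interpolation=cv2.INTER_CUBIC)[:,:,::-1])
E
```

```text
time: 15.78
tool_pos: [0.6647, -0.0786, 0.2116]
tcp_rot: [3.031, 0.585, -0.312]
wrist_force: [0.4, 0.6, -0.1]
width: 1.0
[ 0.66467412 -0.07857513  0.21160387] [ 0.41736764  0.5736839  -0.0992672 ]
```

View pics/s9z.png

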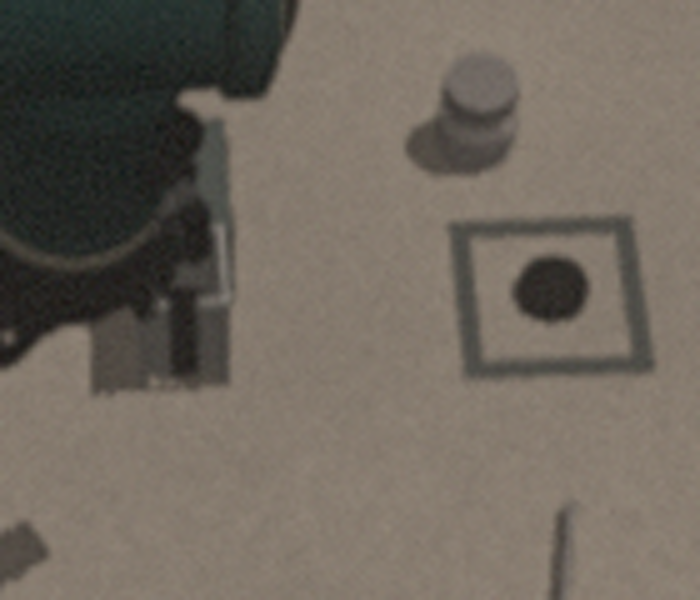

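View pics/t9.png

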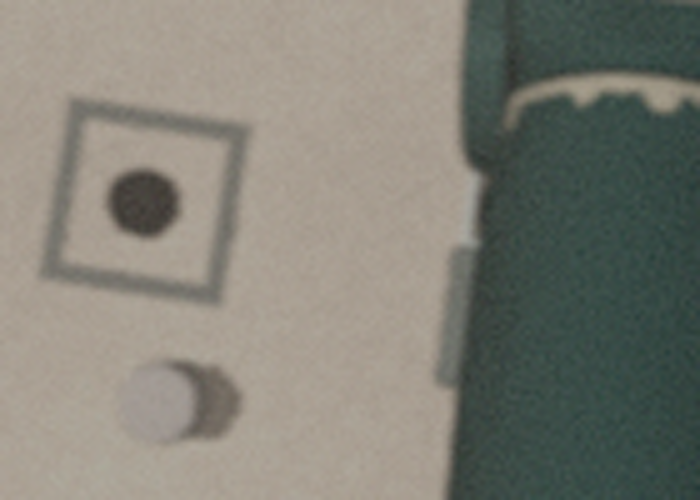

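View pics/s9.png

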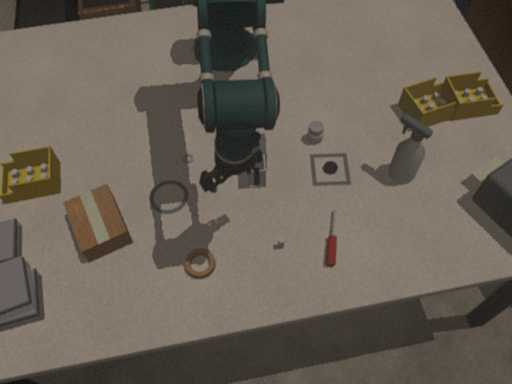

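Run:
```python
from h import *
c=viewer.read_camera("wrist"); cv2.imwrite("pics/w9.png",c["pixels"][:,:,::-1])
```

```text
(no output)
```

View pics/w9.png

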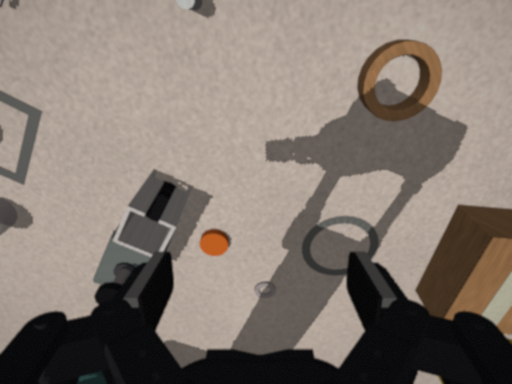

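The plunger cap at (110,290) is standing up and nothing else has moved. The spacer lies in the middle of the square, at (144,203) in the top crop, so I'm handing in.

```bash
python3 -c "
from workcell import job
print(job.finish_job())"
```

```text
the job is handed in; nothing more can be done
None
```

I pressed the plunger once to its hard stop (TCP z 0.094 m, 12.8 N) and let it come back up, which ejected one black spacer. I then slid that spacer flat along the bench, loosely straddled by the open fingertips and pushed by the trailing one, into the tape square. The job was handed in at about 16 s of the 64 s allowed.

- **Spacer:** in the last top and scene pictures it lies near the middle of the square, well clear of the tape on all sides by eye.
- **Plunger and stack:** the cap was seen standing up. The three remaining spacers were seen in the magazine after the press, but the arm partly blocked the magazine in the final views.
- **Bystanders:** those in the last pictures look where they were at the start; I did not measure them again.
- **Robot:** the arm was clear of everything, about 0.21 m above the bench, with the wrist force near zero.

Two readings disagreed slightly. The first press stopped at about 25 mm of travel, so I pushed on to the stop within the same stroke. The top and scene cameras differed by about 3 to 5 mm on positions, which is well within the 25 mm tolerance.

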